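Open the brush jar with the unknown thread and scrub it

ROBOT

A 6-joint arm with a two-finger parallel gripper is mounted at the origin on a cart in front of the work surface, level with it; the furniture and walls round the work are solid. World frame = base frame: x ahead of the robot, y to its left, z up, the work surface at z = 0. Lengths are in mm, angles in rad, forces in N, time in s.
With the tool pointing down it reaches from about 425 to 950 mm from the base axis. Payload 14.7 kg.
Tool frame: the origin (TCP) lies between the finger pads; the fingertips stand 8 mm ahead of it and the grasp point (between the pads) lies 11 mm behind it; z points along the fingers, y is the line along which they close (so a half turn about z gives the same grasp; the last joint's range is limited). The gripper opens to 85 mm and grips with 20 to 120 N. Pads are 22 mm wide; open, the fingers measure 114 mm over their backs; the gripper's body (76 mm by 85 mm) begins 54 mm behind the grasp point. The pads swing forward as they close: fully open they stand 13 mm farther back than shut.
Start: joints at [-0.742, 0.48, 1.596, -0, 1.065, -0.047], TCP at [499.244, -416.23, 239.297] pointing down, gripper open.
Joint ranges: [-2.75, 2.75], [-0.82, 2.05], [0.23, 2.67], [-1.56, 4.7], [0.09, 2.69], [-2.92, 2.92]. Speed limits (rad/s): [1.89, 1.89, 2.39, 3.01, 3.01, 3.01].

INTERFACE

Orientations are given as a unit quaternion [x, y, z, w].
In Python, from workcell import robot, camera, camera_model, workorder gives the robot as it stands.
- The arm moves only by the tool servo_tool, never from a script. Its argument "plan" is one flat list of numbers, 5 for each row, row after row: the finger opening in cm, from 0 to 8.54, then the shift along the tool's x, y, z in cm, then the turn about the tool's z in degrees. A call has 1 to 5 rows; each row is the pose to reach, as a shift and turn from the pose commanded when the call began, along the tool's axes at that moment; what a row does not reach only later rows make up. A row lasts 1/8 s, in which the tool goes at most 62.5 mm and 10.7 degrees, less where a joint would pass 70% of its speed; a pose out of reach is approached as far as the arm can. A call with a gripper value outside its range is refused whole. The fingers move at their own pace and stop on an object; the grip force is fixed at half the most. Time passes only in rows, so rows that repeat a pose let the fingers close. It gives the time, the measured TCP pose, the force, the opening and the grip force at its end, in the units of the state.
- robot.state(): the state, without advancing time (a new reading comes with each control period).
- camera(name): name is "scene" or "top" or "wrist"; returns the picture (480x640x3 uint8, red, green, blue); there is no depth.
- camera_model(name): a dict with "fx", "fy", "cx", "cy" (pixels), "D" ([k1, k2, p1, p2, k3] as OpenCV has them; the pictures are not rectified), "pose" (4x4, takes a point from camera to world coordinates). Camera axes: x right, y up, looking along -z (the intrinsics and any distortion apply to the point x, -y, -z); pixel columns grow to the right and rows downward; lengths in mm; the calibration is good to about 2 mm. A picture is of the moment at which its call begins: read the wrist's pose just before it. camera_model takes no time and is no camera call; for the wrist camera it gives the pose at the moment of the call.
- workorder.finish_job(): hands the job in; it is judged then, once.
The state is a dict: "t": time; "joint_positions": joint angles; "joint_vel": joint speeds; "joint_torque": joint torques, N m; "position": TCP position; "eef_rot": TCP orientation; "wrist_force": force on the tool from outside, world axes, zero at the start; "wrist_torque": the same for the moment, N m; "width": finger opening in mm; "grasp_force": force on a finger pad.
Only numpy, scipy, OpenCV 4.12 (cv2) and the standard library are available. Lean on these libraries where they do the work, as an engineer would, in place of code of your own. Each camera call takes 0.05 s, during which the arm holds its last target. There are 200 camera calls.

TASK

Unscrew the blue brush cap from its clamped jar; nobody remembers whether it has a right-hand or a left-hand thread, so try gently both ways and turn it the way it yields until it is released. Scrub the jar by moving the brush up and down inside it twice, each time from near the bottom to the neck and back, then draw the brush right out and finish while still holding the cap upright and still above its jar, the brush clear of the mouth. Leave the yellow cap and everything else where it is.

Things in the scene. Friction and masses are not known exactly. Their poses are not given: they have to be found in the camera images.
- cap_a: Blue plastic screw cap (90 g) in one piece with a brush that hangs inside its jar. Origin: on the axis, at the underside of the cap's disc, which rests on the jar's mouth (z = 125 mm when closed); z up. Round ribbed knob to grip: 42 mm diameter, 5 to 37 mm above the origin. Disc and skirt: 66 mm diameter, from +5 to -20 mm, hiding the thread. Brush: 23 mm diameter, down to -90 mm.
- cap_a_grip (a point): In the knob, on the axis, 25 mm above the blue cap's origin. Thread right-handed (loosens counterclockwise from above) or left-handed, different each time, not visible. Wrong way: hard stop within 8 degrees (0.4 N m or more for a moment at 40 N grip, then the fingers slip round the knob). Right way: turns freely (about 0.1 N m), released at 60 degrees, stops at 68; only there it lifts straight up.
- cap_a_tip (a point): Lower end of the blue cap's brush, on the axis, 90 mm below the cap's origin.
- jar_a: Clear glass jar under the blue cap, fixed (cannot move or turn) in a round dark steel foot, 100 mm diameter, 12 mm high, with three rubber jaws up to 37 mm. Origin: centre of the foot's underside, on the worktop. Glass 72 mm diameter up to 85 mm height, narrowing to a neck 43 mm outside, 37 mm inside; inner floor at 17 mm, mouth at 125 mm above the origin.
- cap_b: Yellow cap on the other jar, the same as the blue one but for its colour; to be left alone.
- jar_b: Jar under the yellow cap, the same in shape and clamping as the other.
- bowl_white: Bystander: white bowl, 119 mm across, 54 mm high. Origin: about the centre of its underside.
- dish_soap: Bystander: upright washing-up liquid bottle with a red top, 42 x 60 x 203 mm. Origin: about the centre of its underside.
- dish_brush: Bystander: red washing-up brush standing upright on its foot, 75 x 71 x 256 mm. Origin: about the centre of its underside.
- jar_chilli: Bystander: closed glass jar with a white lid and a red label, 58 mm across, 89 mm high. Origin: about the centre of its underside.
- teaspoon_b: Bystander: steel teaspoon lying on the worktop, 130 x 26 x 11 mm. Origin: about the centre of its underside.
There are look-alikes about, which are no part of the job. What is shaped like the jar_a but red is not meant.

How it is judged:
By the outcome, as a careful person would: the job done as asked, in the order asked, and still so for the second after the job is handed in, while the arm keeps its last pose, push and grip.
It also fails if it takes over 54 s, if anything falls off the work surface, if the arm or the gripper's body presses on something with over 40 N, if the wrist force passes 120 N, or if a joint passes its speed limit or range.

## Working session

There is one attempt and no reset: what is moved stays moved. The work goes in short steps, Python scripts to look and compute and a tool call to move; the robot and the scene stay as the last step left them, time stands still between calls to the robot, and variables do not carry over. Pictures are saved under pics/ and viewed, at most 10 in all, crops included, and the job is handed in when it is done.

Besides the shell and the picture viewer there is one more tool, called after "Call:" as name(argument=value, ...), one argument or row to a line, values as JSON. servo_tool: Moves the arm, as the interface text tells. Its arguments: {"type":"object","properties":{"plan":{"type":"array"}},"required":["plan"]}

```bash
mkdir -p pics; python3 - <<'E'
from workcell import robot,camera,camera_model
import cv2,numpy as np
s=robot.state();print(s)
for n in("scene","top"):
    cv2.imwrite(f"pics/{n}0.png",camera(n)[:,:,::-1]);m=camera_model(n);print(n,m)
E
```

```text
{'t': 0.0, 'joint_positions': array([-7.41617894e-01,  4.80874503e-01,  1.59685590e+00, -1.14095853e-05,
        1.06511169e+00, -4.65868095e-02]), 'joint_vel': array([ 8.27382850e-05, -4.35184354e-05, -9.84530153e-04, -3.27468655e-04,
       -1.13903247e-03,  7.62994580e-04]), 'joint_torque': array([ 4.31602006e-03, -9.50637960e+01, -4.30177259e+01,  2.07140279e-04,
        1.20687103e-02,  2.01850594e-04]), 'position': array([ 498.94252757, -415.97495189,  238.65140222]), 'eef_rot': array([ 9.05650160e-01,  4.24025232e-01, -2.42870968e-04, -5.75596118e-04]), 'wrist_force': array([ 0.16713958, -0.00660526, -0.62146099]), 'wrist_torque': array([-0.0260727 ,  0.00736326,  0.00384436]), 'grasp_force': 0.0, 'width': 85.26081864824195}
scene {'fx': 571.7186282235639, 'fy': 571.7186282235639, 'cx': 317.7391664435199, 'cy': 235.49438739285785, 'D': array([-0.17376553,  0.        ,  0.        ,  0.        ,  0.        ]), 'pose': array([[ 6.42314246e-01,  5.66266667e-01, -5.16502150e-01,
        -1.20183492e+02],
       [-7.66352598e-01,  4.64245653e-01, -4.44049174e-01,
        -5.60222791e+02],
       [-1.16663679e-02,  6.81041875e-01,  7.32151528e-01,
         1.02656720e+03],
       [ 0.00000000e+00,  0.00000000e+00,  0.00000000e+00,
         1.00000000e+00]])}
top {'fx': 509.6663035852615, 'fy': 509.6663035852615, 'cx': 323.34519265502195, 'cy': 250.85129713404976, 'D': array([-0.11644852,  0.        ,  0.        ,  0.        ,  0.        ]), 'pose': array([[-4.31610224e-03,  9.97365869e-01, -7.24064557e-02,
         4.37840361e+02],
       [-9.99988566e-01, -4.45385322e-03, -1.74111950e-03,
         4.74225958e+00],
       [-2.05902089e-03,  7.23981129e-02,  9.97373688e-01,
         1.31291729e+03],
       [ 0.00000000e+00,  0.00000000e+00,  0.00000000e+00,
         1.00000000e+00]])}
```

View pics/scene0.png

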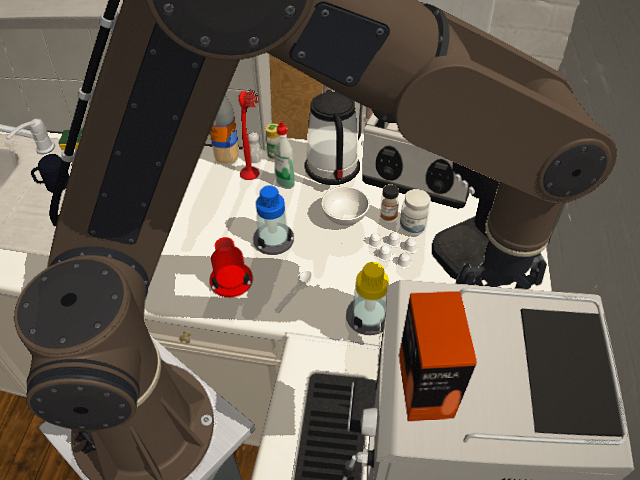

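View pics/top0.png

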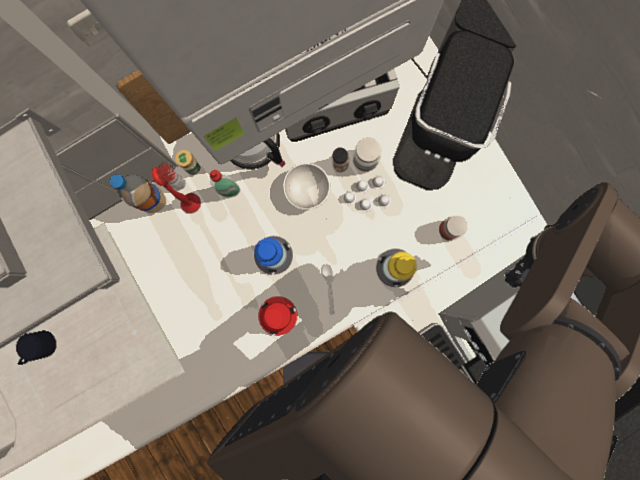

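The scene shows the blue cap at scene (270,200) / top (268,252). It could be confused with the yellow cap at (372,280) / (403,265), which must stay put, or the red look-alike at (230,265) / (277,315). There are also bottles at (227,140), and one has a blue top in the top view at (118,182). I choose the blue cap on the glass jar and check it in a close crop.

```bash
python3 - <<'E'
import cv2,numpy as np
a=cv2.imread("pics/scene0.png")[180:260,235:305];b=cv2.imread("pics/top0.png")[215:295,235:305]
b2=[cv2.resize(i,None,fx=5.6,fy=5.6,interpolation=cv2.INTER_CUBIC) for i in(a,b)]
cv2.imwrite("pics/crop.png",np.hstack(b2))
E
```

```text
(no output)
```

View pics/crop.png

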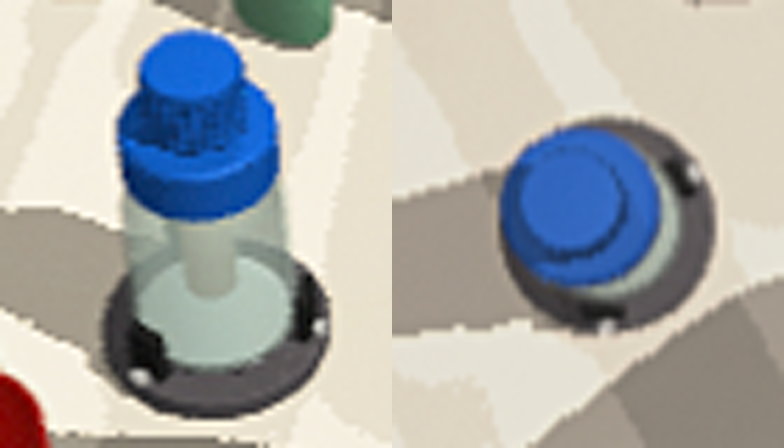

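The crop shows the blue knob top at scene (269.3,191.8) and top (266.8,250.7), on clear glass with a grey foot. The foot centre is at scene (273.8,238.9) and top (273.6,255.4).

```bash
cat > h.py <<'E'
import cv2,numpy as np
def ray(m,px):
    K=np.array([[m['fx'],0,m['cx']],[0,m['fy'],m['cy']],[0,0,1]])
    u=cv2.undistortPoints(np.array([[px]],float),K,m['D'])[0,0]
    P=np.array(m['pose']);d=P[:3,:3]@np.array([u[0],-u[1],-1]);return P[:3,3],d/np.linalg.norm(d)
def tri(rs):
    A=sum(np.eye(3)-np.outer(d,d) for o,d in rs);b=sum((np.eye(3)-np.outer(d,d))@o for o,d in rs)
    x=np.linalg.solve(A,b);return x,[np.linalg.norm(np.cross(x-o,d)) for o,d in rs]
def atz(r,z): o,d=r;return o+d*(z-o[2])/d[2]
E
python3 - <<'E'
from h import *
from workcell import camera_model,robot
s,t=camera_model("scene"),camera_model("top")
for n,p,q,z in(("knobtop",(269.3,191.8),(266.8,250.7),162),("foot",(273.8,238.9),(273.6,255.4),12)):
    r=[ray(s,p),ray(t,q)];print(n,tri(r),atz(r[0],z),atz(r[1],z))
print("disc",atz(ray(t,(268.6,252)),130))
from scipy.spatial.transform import Rotation as R
S=robot.state();print(R.from_quat(S['eef_rot']).as_matrix().round(4));print(camera_model("wrist")['pose'])
E
```

```text
knobtop (array([523.00445976, 134.40525985, 161.48675065]), [np.float64(0.9189804375122963), np.float64(0.918980437512157)]) [523.2626756  133.33325732 162.        ] [522.31034884 134.99076447 162.        ]
foot (array([522.22641196, 134.27397848,   6.76524914]), [np.float64(1.0063129584115438), np.float64(1.0063129584116044)]) [519.6301536  129.99383977  12.        ] [521.1726123  134.45702646  12.        ]
disc [521.60254662 134.39344797 130.        ]
[[ 6.404e-01  7.681e-01 -8.000e-04]
 [ 7.681e-01 -6.404e-01  8.000e-04]
 [ 0.000e+00 -1.100e-03 -1.000e+00]]
[[ 7.67593170e-01  6.04951824e-01  2.11740446e-01  5.53466560e+02]
 [-6.40935953e-01  7.25192237e-01  2.51589595e-01 -3.50749770e+02]
 [-1.35294367e-03 -3.28830519e-01  9.44387981e-01  3.72212314e+02]
 [ 0.00000000e+00  0.00000000e+00  0.00000000e+00  1.00000000e+00]]
```

Blue axis is about (522.5, 134) and the knob top about 161.5 mm, which matches the 162 mm expected. I start the reach, staying high.

Call:
servo_tool(
  plan=[8.5,3,-2.3,-2,0,8.5,7.5,-5.7,-2.5,0,8.5,12,-9.2,-2.5,0,8.5,16.5,-12.6,-2.5,0,8.5,21,-16,-2.5,0],
)

```text
t: 0.72
position: [510.5, -150.7, 264.2]
eef_rot: [0.906, 0.424, -0.0, -0.0]
wrist_force: [1.5, 0.4, -0.9]
width: 84.7
grasp_force: 0.0
```

Call:
servo_tool(
  plan=[8.5,4.5,-3.4,0,0,8.5,9,-6.9,0,0,8.5,13.5,-10.3,0,0,8.5,18,-13.8,0,0,8.5,21,-16.1,0,0],
)

```text
t: 1.35
position: [521.2, 114.3, 264.1]
eef_rot: [0.905, 0.425, -0.0, -0.0]
wrist_force: [1.1, -0.1, -0.3]
width: 84.7
grasp_force: 0.0
```

Call:
servo_tool(
  plan=[8.5,1.4,-1.2,0,0,8.5,1.7,-1.3,0,0,8.5,1.7,-1.3,0,0],
)

```text
t: 1.72
position: [522.6, 132.5, 264.2]
eef_rot: [0.906, 0.424, -0.0, 0.0]
wrist_force: [0.1, -0.3, -0.1]
width: 85.2
grasp_force: 0.0
```

```bash
python3 - <<'E'
from workcell import robot,camera,camera_model
import cv2
S=robot.state();print(S)
m=camera_model("wrist");im=camera("wrist");import pickle;pickle.dump(m,open("w1.pkl","wb"))
cv2.imwrite("pics/w1.png",im[:,:,::-1]);print(m)
E
```

```text
{'t': 1.725, 'joint_positions': array([ 1.92181041e-01,  2.99293045e-01,  1.82101269e+00, -3.34418498e-04,
        1.02159687e+00,  8.87695715e-01]), 'joint_vel': array([-0.01303614, -0.00281113,  0.0029465 , -0.00058383,  0.00060352,
       -0.00135197]), 'joint_torque': array([ 1.62685286e+00, -7.47034121e+01, -4.20296717e+01,  1.13370745e-01,
       -1.31441138e-02,  1.18815182e-01]), 'position': array([522.62522394, 132.45632106, 264.18099923]), 'eef_rot': array([ 9.05716986e-01,  4.23882882e-01, -1.84985148e-04,  1.00672126e-04]), 'wrist_force': array([ 0.12461482, -0.25206842, -0.05929772]), 'wrist_torque': array([0.01975783, 0.00015678, 0.02807945]), 'grasp_force': 0.0, 'width': 85.15837892052886}
{'fx': 432.0140496811135, 'fy': 432.0140496811135, 'cx': 317.2251247704451, 'cy': 234.70216858884757, 'D': array([-0.04302073,  0.        ,  0.        ,  0.        ,  0.        ]), 'pose': array([[ 7.67365453e-01,  6.05391574e-01,  2.11308550e-01,
         5.77053370e+02],
       [-6.41209951e-01,  7.24626298e-01,  2.52520350e-01,
         1.97821128e+02],
       [-2.46039988e-04, -3.29268538e-01,  9.44236289e-01,
         3.97617366e+02],
       [ 0.00000000e+00,  0.00000000e+00,  0.00000000e+00,
         1.00000000e+00]])}
```

View pics/w1.png

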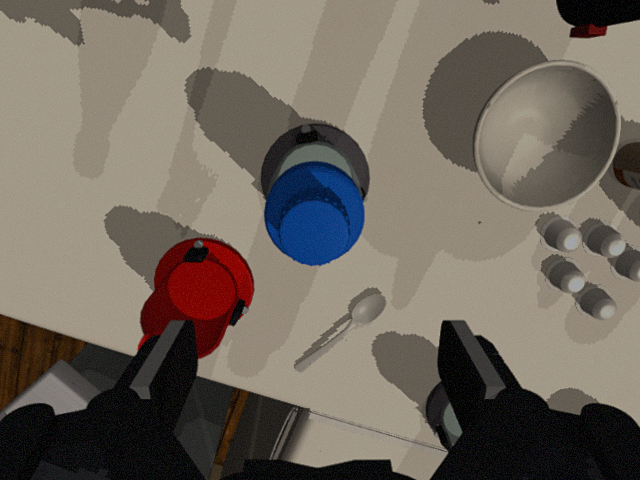

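The wrist view shows the blue knob top, an ellipse centred about (314,232), and the disc centred about (314.5,213). The red one is at (200,290) and the spoon at (350,320). The fingers straddle column 320.

```bash
python3 - <<'E'
from h import *;import pickle
from workcell import camera_model
m=pickle.load(open("w1.pkl","rb"));s,t=camera_model("scene"),camera_model("top")
w=ray(m,(314,232));print(atz(w,162),atz(ray(m,(314.5,213)),130))
x=tri([w,ray(s,(269.3,191.8)),ray(t,(266.8,250.7))]);print(x)
R=np.array([[.6404,.7681],[.7681,-.6404]])
print(R@(np.array([522.8,134])-[522.6,132.5]))
E
```

```text
[523.95619287 137.26658986 162.        ] [525.31841742 138.7507046  130.        ]
(array([523.53397573, 135.5979042 , 159.68730011]), [np.float64(1.0517911714539894), np.float64(1.41894346958586), np.float64(1.1030310304461215)])
[ 1.28023 -0.80698]
```

Call:
servo_tool(
  plan=[8.5,0.28,-0.14,3,0,8.5,0.28,-0.14,6.5,0,8.5,0.28,-0.14,10,0,8.5,0.28,-0.14,12,0,8.5,0.28,-0.14,12.2,0],
)

```text
t: 2.4
position: [522.6, 135.1, 141.2]
eef_rot: [0.906, 0.423, -0.001, -0.0]
wrist_force: [0.5, -0.3, 0.2]
width: 84.8
grasp_force: 0.0
```

```bash
python3 - <<'E'
from workcell import robot,camera,camera_model
import cv2,pickle
S=robot.state();print(S['position'],S['wrist_force'])
m=camera_model("wrist");im=camera("wrist");pickle.dump(m,open("w2.pkl","wb"))
cv2.imwrite("pics/w2.png",im[:,:,::-1])
E
```

```text
[522.5708894  135.07661511 141.22379852] [ 0.48680802 -0.25482123  0.196853  ]
```

View pics/w2.png

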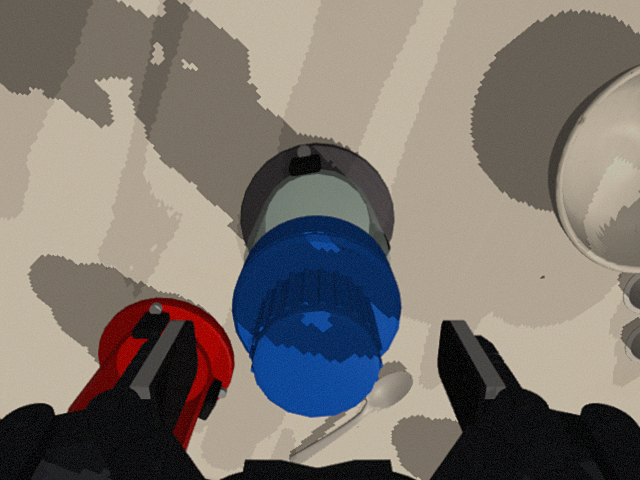

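The knob top is an ellipse centred at about (317,363), between the fingers at columns 190 and 440.

```bash
python3 - <<'E'
from h import *;import pickle
from workcell import camera_model
m=pickle.load(open("w2.pkl","rb"));m1=pickle.load(open("w1.pkl","rb"))
w=ray(m,(317,363));print(atz(w,162));print(tri([w,ray(m1,(314,232))]))
E
```

```text
[524.83550309 138.13910288 162.        ]
(array([523.28249587, 136.39871108, 158.78356649]), [np.float64(0.06569075230145587), np.float64(0.06569075230138113)])
```

Call:
servo_tool(
  plan=[8.5,0.12,0.03,0.2,0,4,0.12,0.03,0.2,0,4,0.12,0.03,0.2,0,3.6,0.12,0.03,0.2,0,3.4,0.12,0.03,0.2,0],
)

```text
t: 3.08
position: [524.8, 137.2, 140.8]
eef_rot: [0.906, 0.424, 0.001, 0.0]
wrist_force: [0.3, -1.0, 6.6]
width: 40.4
grasp_force: 59.7
```

Call:
servo_tool(
  plan=[3.4,0,0,0,0,3.4,0,0,0,0,3.4,0,0,0,0],
)

```text
t: 3.45
position: [524.8, 137.2, 140.9]
eef_rot: [0.906, 0.424, 0.001, 0.0]
wrist_force: [-0.2, -0.3, 5.7]
width: 40.4
grasp_force: 59.7
```

```bash
python3 - <<'E'
from workcell import robot
print(robot.state())
E
```

```text
{'t': 3.45, 'joint_positions': array([ 1.99844047e-01,  4.56528011e-01,  1.93918236e+00, -8.87016801e-05,
        7.44652076e-01,  8.94763078e-01]), 'joint_vel': array([ 0.00105999,  0.00244045, -0.001148  ,  0.00193471,  0.0007211 ,
        0.00086145]), 'joint_torque': array([ 2.93500163e-01, -7.86084008e+01, -3.03786850e+01,  1.23532433e-01,
        4.71306348e-02, -1.47684349e-02]), 'position': array([524.78957021, 137.18789175, 140.8554653 ]), 'eef_rot': array([9.05613757e-01, 4.24102987e-01, 5.90657847e-04, 1.74302027e-04]), 'wrist_force': array([-0.15895061, -0.34573154,  5.68217312]), 'wrist_torque': array([-0.12664555, -0.06226386, -0.03427386]), 'grasp_force': 59.662874937057495, 'width': 40.39536329697431}
```

Call:
servo_tool(
  plan=[3.4,0,0,0,-3,3.4,0,0,0,-6,3.4,0,0,0,-8],
)

```text
t: 3.82
position: [524.7, 137.2, 140.9]
eef_rot: [0.874, 0.487, 0.001, 0.0]
wrist_force: [-0.2, 0.3, 7.1]
width: 40.3
grasp_force: 59.7
```

```bash
cat > st.py <<'E'
from workcell import robot
from scipy.spatial.transform import Rotation as R
import numpy as np
S=robot.state();M=R.from_quat(S['eef_rot']).as_matrix()
print(S['t'],S['position'],'yaw',np.degrees(np.arctan2(M[1,0],M[0,0])),'tilt',M[:2,2],'F',S['wrist_force'],'T',S['wrist_torque'],S['width'],S['grasp_force'],S['joint_positions'][5])
E
python3 st.py
```

```text
3.825 [524.70476292 137.24508704 140.86254278] yaw 58.26372977462823 tilt [0.00107803 0.00027982] F [-0.20723207  0.32980655  7.08881215] T [ 0.01698529  0.03888767 -0.11453134] 40.305506875160106 59.66327905654907 0.7537353149585275
```

Call:
servo_tool(
  plan=[3.4,0,0,0,-3,3.4,0,0,0,-6],
)

```text
t: 4.08
position: [524.5, 137.3, 140.8]
eef_rot: [0.847, 0.532, 0.0, 0.0]
wrist_force: [-1.5, 1.0, 6.8]
width: 40.2
grasp_force: 59.8
```

```bash
python3 st.py
```

```text
4.075 [524.53571651 137.2502652  140.83779968] yaw 64.27482658634065 tilt [0.00076661 0.00028273] F [-1.46270166  1.02919978  6.82498784] T [ 0.13339703  0.24950683 -0.1210204 ] 40.193333884633965 59.76439118385315 0.6487796091240063
```

Call:
servo_tool(
  plan=[3.4,0,0,0,-5,3.4,0,0,0,-10,3.4,0,0,0,-15,3.4,0,0,0,-20,3.4,0,0,0,-24],
)

```text
t: 4.7
position: [524.3, 137.3, 140.8]
eef_rot: [0.717, 0.697, 0.0, 0.0]
wrist_force: [-2.8, 0.4, 7.2]
width: 40.4
grasp_force: 59.8
```

```bash
python3 st.py
```

```text
4.7 [524.28332165 137.3026255  140.80095197] yaw 88.32066475516065 tilt [0.00033934 0.00032054] F [-2.77075101  0.39953292  7.17718297] T [ 0.22528177  0.40927608 -0.17220005] 40.408763825631446 59.76511895656586 0.22907396945121414
```

Still yielding at about 0.13 N·m after 38°, so it is a right-hand thread. I continue to about 65°.

Call:
servo_tool(
  plan=[3.4,0,0,0,-5,3.4,0,0,0,-10,3.4,0,0,0,-15,3.4,0,0,0,-20,3.4,0,0,0,-24],
)

```text
t: 5.32
position: [524.0, 137.3, 140.8]
eef_rot: [0.557, 0.831, 0.0, -0.0]
wrist_force: [-4.3, 1.3, 8.5]
width: 40.5
grasp_force: 60.0
```

Call:
servo_tool(
  plan=[3.4,0,0,0,-2,3.4,0,0,0,-3],
)

```text
t: 5.58
position: [523.4, 137.4, 140.7]
eef_rot: [0.536, 0.844, -0.0, -0.001]
wrist_force: [-8.4, 3.4, 12.3]
width: 40.3
grasp_force: 60.3
```

```bash
python3 st.py; python3 - <<'E'
from workcell import camera,camera_model
import cv2
cv2.imwrite("pics/w3.png",camera("wrist")[:,:,::-1])
E
```

```text
5.575 [523.40771583 137.36595531 140.70920905] yaw 115.19917067474525 tilt [-0.0013339   0.00040223] F [-8.41082544  3.44054227 12.34236575] T [ 0.54030706  1.59592711 -0.41078615] 40.27094761006902 60.34312605857849 -0.24033206888130967
```

The torque rose to 0.41 N·m, so the stop at 68° is reached. I back off 3° and test the lift.

Call:
servo_tool(
  plan=[3.4,0,0,0,3,3.4,0,0,-0.2,3,3.4,0,0,-0.5,3,3.4,0,0,-0.8,3],
)

```text
t: 6.12
position: [523.9, 137.0, 148.3]
eef_rot: [0.558, 0.83, -0.0, -0.0]
wrist_force: [-3.0, 1.3, -3.2]
width: 40.7
grasp_force: 60.8
```

```bash
python3 st.py; python3 - <<'E'
from workcell import camera,camera_model
import cv2,numpy as np
a=camera("wrist")[:,:,::-1];b=camera("scene")[:,:,::-1][150:270,215:325]
cv2.imwrite("pics/w4.png",np.hstack([cv2.resize(a,(440,330)),cv2.resize(b,(302,330))]))
E
```

```text
6.125 [523.92814387 137.03628874 148.32551417] yaw 112.20952375942096 tilt [-7.81177867e-04 -9.40469641e-05] F [-3.04651989  1.28834297 -3.17922846] T [ 0.19172452  0.48008065 -0.06485291] 40.678727512390886 60.751914381980896 -0.18789235780451613
```

View pics/w4.png

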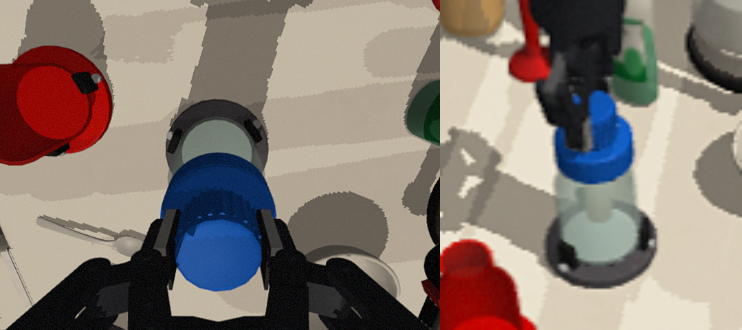

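The cap is off: both views show it risen with the gripper still upright on the knob. The tip is now at about 42 mm. Scrub strokes: lower to about 2 mm above the seat (tip about 37 mm), then raise about 73 mm (tip about 110 mm, in the neck).

Call:
servo_tool(
  plan=[3.4,0,0,0.3,0,3.4,0,0,0.55,0,3.4,0,0,0.55,0],
)

```text
t: 6.6
position: [524.0, 137.1, 142.5]
eef_rot: [0.558, 0.83, -0.0, -0.0]
wrist_force: [-3.1, 1.5, -3.7]
width: 40.7
grasp_force: 60.8
```

Call:
servo_tool(
  plan=[3.4,0,0,-1.5,0,3.4,0,0,-3.5,0,3.4,0,0,-5.5,0,3.4,0,0,-7.3,0,3.4,0,0,-7.3,0],
)

```text
t: 7.22
position: [525.9, 137.2, 218.0]
eef_rot: [0.558, 0.83, 0.002, 0.002]
wrist_force: [-0.2, 0.4, -1.0]
width: 40.2
grasp_force: 61.0
```

```bash
python3 st.py; python3 - <<'E'
from workcell import camera,camera_model
import cv2,numpy as np
b=camera("scene")[:,:,::-1][110:270,195:345]
cv2.imwrite("pics/s5.png",cv2.resize(b,(525,560)))
E
```

```text
7.225 [525.85377248 137.22353534 218.01902308] yaw 112.18477815253182 tilt [0.00445584 0.0006602 ] F [-0.19014736  0.39647955 -0.99185761] T [-0.01970724  0.01695259  0.01578463] 40.21345785365251 60.95301032066345 -0.18738072399667785
```

View pics/s5.png

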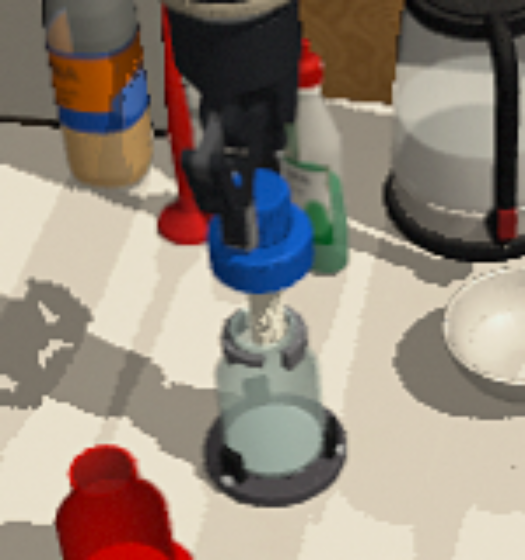

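The brush hangs free in the neck, with the tip about 112 mm high, just inside the mouth (crop 265,330). With the tool free, x settles 1.9 mm higher than when constrained, so I trim that on the way down.

Call:
servo_tool(
  plan=[3.4,0.06,-0.15,1.5,0,3.4,0.06,-0.15,3.5,0,3.4,0.06,-0.15,5.3,0,3.4,0.06,-0.15,6.6,0,3.4,0.06,-0.15,7.45,0],
)

```text
t: 7.9
position: [522.4, 137.1, 140.2]
eef_rot: [0.558, 0.83, -0.0, -0.0]
wrist_force: [-15.4, -1.6, 74.7]
width: 40.5
grasp_force: 69.2
```

Call:
servo_tool(
  plan=[3.4,0,0,0,0],
)

```text
t: 8.02
position: [522.3, 137.0, 140.8]
eef_rot: [0.558, 0.83, -0.0, -0.0]
wrist_force: [-2.3, 1.0, 3.7]
width: 40.5
grasp_force: 62.0
```

```bash
python3 st.py
```

```text
8.025 [522.31625787 137.0457236  140.82772241] yaw 112.17938459338855 tilt [-0.000899   -0.00013503] F [-2.27336589  1.04290212  3.67998363] T [ 0.15218757  0.37292408 -0.0309166 ] 40.46079515565896 62.04715132713318 -0.18672970565511182
```

It touched the seat briefly (75 N), so the next down stroke will be slower and shallower.

Call:
servo_tool(
  plan=[3.4,0,0,-1.3,0,3.4,0,0,-3,0,3.4,0,0,-5,0,3.4,0,0,-6.8,0,3.4,0,0,-7.6,0],
)

```text
t: 8.65
position: [523.1, 137.0, 218.8]
eef_rot: [0.558, 0.83, 0.001, 0.001]
wrist_force: [0.2, 0.9, -0.4]
width: 40.4
grasp_force: 61.2
```

Call:
servo_tool(
  plan=[3.4,0,0,0,0],
)

```text
t: 8.78
position: [522.9, 137.0, 217.9]
eef_rot: [0.558, 0.83, 0.0, 0.0]
wrist_force: [0.4, -1.6, -1.8]
width: 40.6
grasp_force: 61.2
```

```bash
python3 st.py
```

```text
8.775 [522.85891646 137.044985   217.85289557] yaw 112.17947115668746 tilt [0.00101637 0.00012495] F [ 0.443732   -1.55609732 -1.82877301] T [-0.00636127  0.04519562  0.04023385] 40.63585604410703 61.24573230743408 -0.18673578490490092
```

Call:
servo_tool(
  plan=[3.4,0,0,1.5,0,3.4,0,0,3.3,0,3.4,0,0,5,0,3.4,0,0,6.2,0,3.4,0,0,6.8,0],
)

```text
t: 9.4
position: [522.3, 137.1, 148.0]
eef_rot: [0.558, 0.83, -0.0, -0.0]
wrist_force: [-0.0, 0.5, 0.1]
width: 40.4
grasp_force: 61.7
```

Call:
servo_tool(
  plan=[3.4,0,0,0.2,0,3.4,0,0,0.4,0,3.4,0,0,0.4,0],
)

```text
t: 9.78
position: [522.7, 137.0, 145.5]
eef_rot: [0.558, 0.83, 0.0, 0.0]
wrist_force: [-0.4, 0.1, -0.9]
width: 40.5
grasp_force: 61.5
```

```bash
python3 st.py
```

```text
9.775 [522.70915252 137.01863188 145.46897224] yaw 112.17765877867468 tilt [2.33296380e-04 6.71131005e-06] F [-0.36978287  0.09797072 -0.9182165 ] T [-0.00056345 -0.03378946  0.01215083] 40.547543232127836 61.487663984298706 -0.1867423733418403
```

Call:
servo_tool(
  plan=[3.4,0,0,0.2,0,3.4,0,0,0.25,0,3.4,0,0,0.25,0],
)

```text
t: 10.15
position: [522.6, 137.1, 142.8]
eef_rot: [0.558, 0.83, -0.0, -0.0]
wrist_force: [-0.6, 0.7, -0.9]
width: 40.4
grasp_force: 61.5
```

Call:
servo_tool(
  plan=[3.4,0,0,-1.5,0,3.4,0,0,-3.5,0,3.4,0,0,-5.5,0,3.4,0,0,-7.5,0,3.4,0,0,-9.5,0],
)

```text
t: 10.78
position: [522.6, 137.0, 239.6]
eef_rot: [0.558, 0.83, 0.0, 0.0]
wrist_force: [-0.1, 0.3, -0.1]
width: 40.6
grasp_force: 61.4
```

Call:
servo_tool(
  plan=[3.4,0,0,-1.5,0,3.4,0,0,-2.5,0,3.4,0,0,-2.5,0,3.4,0,0,-2.5,0,3.4,0,0,-2.5,0],
)

```text
t: 11.4
position: [522.3, 137.0, 262.1]
eef_rot: [0.558, 0.83, -0.0, -0.0]
wrist_force: [-1.2, 0.6, -2.1]
width: 40.6
grasp_force: 61.4
```

```bash
python3 st.py; python3 - <<'E'
from workcell import camera,camera_model
import cv2,numpy as np
b=camera("scene")[:,:,::-1][90:270,175:395]
cv2.imwrite("pics/s6.png",cv2.resize(b,None,fx=3,fy=3))
E
```

```text
11.4 [522.33488317 136.96667906 262.14000023] yaw 112.17693747318319 tilt [-0.00115365 -0.00025073] F [-1.20551918  0.55225661 -2.11603404] T [ 1.15374507e-02  9.67951820e-03 -1.91666589e-05] 40.613088817876054 61.4472770690918 -0.18673462686233067
```

View pics/s6.png

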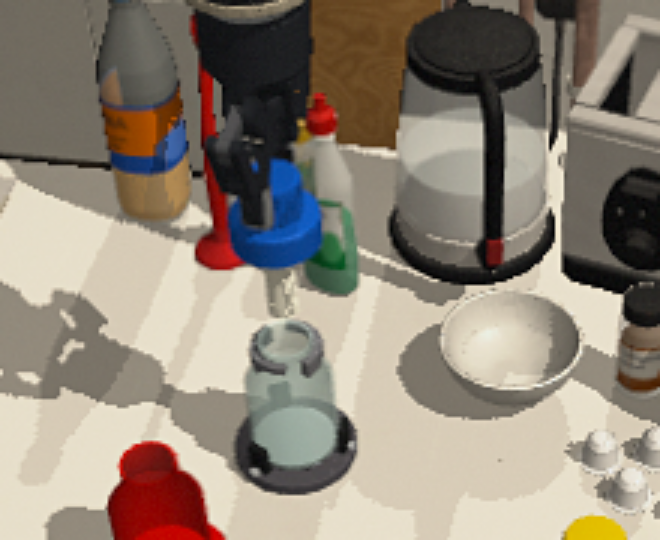

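The brush tip (crop 282,312) is clear of the mouth (287,345). The cap is upright above its jar and nothing else has moved.

```bash
python3 -c "
from workcell import workorder
print(workorder.finish_job())"
```

```text
the job is handed in; nothing more can be done
None
```

The blue cap had a right-hand thread: it yielded counterclockwise on the first try, so I never tested clockwise. I unscrewed it, scrubbed the jar twice (touching the seat once at about 75 N, under the 120 N limit), and handed in at 11.4 s with the cap held upright and still above its jar, the brush clear of the mouth.

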